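# Gauge the locking pin, then pin the rod eye into its fork

## Task

Take the red-headed locking pin from the wooden rack, lay it by its middle on the two rails of the bench caliper, head towards the robot, and let go of it; then slide the blue thumb tab gently until the moving jaw presses the pin against the fixed jaw and the tab has gone about half-way in against its spring, hold that for a moment, and slide the jaw back about as wide open as it was. Slide the brass rod by its orange tab until its eye lines up with the holes of the steel fork, and drive the pin, head towards the robot, through fork and eye until the head is fully home. Leave the black-headed pin alone, and let go of everything at the end.

Things in the scene. Friction and masses are not known exactly. Their poses are not given: they have to be found in the camera images.
- pin_center (a point): Middle (half-way along, on the axis) of the red-headed locking pin, a loose 160 g pin 114 mm long; its x axis runs from head to nose. Head: red plastic cylinder 26 mm in diameter, 30 mm long. Shank: steel, 16 mm in diameter, 84 mm long, the last 8 mm tapering to 8 mm at the nose. Balances near its middle. Starts lying level in a lane of the rack, its axis 46 mm above the table.
- pin: The red-headed pin itself; its origin and axes are those of point pin_center.
- pin_head (a point): Centre of the pin's red head, 42 mm from the pin's middle towards the head end; same axes as the pin.
- pin_tail (a point): Point on the axis of the pin's bare shank, 37 mm from its middle towards the nose. In the rack and on the caliper the shank is free on all sides for 15 mm either way along the pin from here: here it can be gripped across. Same axes as the pin.
- pin_shoulder (a point): Centre of the underside of the pin's head, where the shank begins, 27 mm from the pin's middle towards the head end; same axes as the pin.
- spare_center (a point): Middle of a black-headed pin of the same shape, in the other lane of the rack; to be left alone.
- rack: Plywood pin rack, fixed, 82 x 132 mm, 62 mm high; origin at table height under the midpoint between its two lanes (40 mm either side in y). Pins lie along its x axis, noses to +x, away from the robot. Each head sits in a pocket whose walls stand 3.5 mm from it and 3 mm higher, so it cannot be gripped there; the shank lies in a saddle with low lips, the tail sticks out free. Lift pins straight up.
- gauge_rest (a point): Where the pin's middle belongs on the bench caliper when it lies on the rails against the fixed jaw: on the pin's axis, 58 mm above the table. x: along the pin, head to nose. y: from the fixed jaw towards the moving jaw. The caliper is fixed on a grey base 60 x 166 mm, 14 mm high. Beyond 16 mm in x either side nothing stands above the base, so the pin's head and tail are free for fingers.
- fixed_face (a point): Middle of the face of the dark steel fixed jaw of the caliper, 32 mm wide in x; its face lies 8 mm to the -y side of gauge_rest, its top 70 mm above the table. Same axes as gauge_rest.
- jaw_face (a point): Dark steel blade of the moving jaw, 16 mm wide in x, 12 mm thick, its top 64 mm above the table. The point is the middle of its contact face, 58 mm above the table; y points away from the fixed jaw.
- jaw (a joint): Opening between the two jaw faces in m, 0 (shut) to 0.062; about 0.016 when closed on the shank. Slides with about 0.8 N of friction and stays where it is left. Starts between 0.042 and 0.060.
- thumb (a joint): How far the thumb tab is pressed in towards the fixed jaw against its spring, relative to the moving jaw, in m: 0 (at rest, also while the jaw slides freely) to 0.010. Once the jaw bears on a part, it registers: the spring presses 2 N at the start and 0.7 N more for each mm, 9 N at the stop. Pulled the other way, the tab takes the jaw with it at once.
- thumb_grip (a point): Grip point of the blue thumb tab that slides the moving jaw: an upright tab 24 mm wide in x, 12 mm thick in y, its top 100 mm above the table; this point is 88 mm above the table on its middle. Same axes as gauge_rest; the tab stands 52 mm from the jaw's face, to +y.
- fork_mouth (a point): Centre of the mouth of the hole in the near cheek of the steel fork, 60 mm above the table. x points into the hole (the pin's way in, away from the robot), y to the left. The fork is fixed on a grey base 12 mm high. All its holes and the eye are 18.5 mm in diameter with 1.5 mm chamfers. The pin is home when pin_shoulder is here and its head bears on the cheek.
- rod (a joint): How far the brass rod is drawn out of line, in m: 0 = its eye is in line with the fork's holes, positive = the eye lies that far to the fork's -y side. Range -0.012 to 0.045; starts between 0.018 and 0.038. About 3 N of friction; stays where it is left; the pin's taper draws in the last 3 mm.
- rod_tab (a point): Grip point on the orange tab of the brass rod: an upright tab 20 mm in x, 12 mm thick in y, its top 92 mm and this point 80 mm above the table; the rod's top, below it, is 56 mm above the table. Same axes as fork_mouth; the tab is 75 mm to the -y side of the eye.
- gauge_rails (a point): Middle between the caliper's two steel rails, 50 mm above the table, below gauge_rest, same axes. The rails (each 6 mm wide, 13 mm either side in x) carry the shank and rise 8 degrees away from the fixed jaw for about 40 mm, so a pin put down between the jaws rolls against the fixed jaw.
- rod_eye (a point): Centre of the hole in the brass rod's eye, 60 mm above the table; same axes as fork_mouth. The eye (18 mm thick in x) slides in y between the fork's two cheeks, each 12 mm thick, 32 mm wide in y and up to 74 mm above the table: from 0 to 12 mm and from 36 to 48 mm beyond fork_mouth in x.
Mind the look-alikes: they are no part of the job. Leave any turquoise look-alike of the pin alone.

How it is judged:
On the way, in this order (a step that is already met when the one before it is completed fails the run):
1. the red pin lies on the caliper's rails between the open jaws, let go, its middle within 10 mm of the jaws' middle and its head towards the robot (x of pin_center in the frame of gauge_rest between -0.01 and 0.01 m and y of pin_center in the frame of gauge_rest between -0.008 and 0.03 m and z of pin_center in the frame of gauge_rest between -0.004 and 0.009 m and angle between the x axis of pin_center and the x axis of gauge_rest, either way round below 0.1 rad and contact force between the fingers and pin below 0.3 N and linear speed of pin below 0.03 m/s and value of joint jaw above 0.03 m and x of pin_head in the frame of gauge_rest below 0 m), for 0.2 s.
2. the moving jaw presses the pin against the fixed jaw with more than 3 N, the fingers not touching the pin (x of pin_center in the frame of gauge_rest between -0.01 and 0.01 m and y of pin_center in the frame of gauge_rest between -0.008 and 0.03 m and z of pin_center in the frame of gauge_rest between -0.004 and 0.009 m and angle between the x axis of pin_center and the x axis of gauge_rest, either way round below 0.1 rad and contact force between the fingers and pin below 0.3 N and contact force between jaw and pin above 3 N and y of pin_center in the frame of gauge_rest below 0.005 m), for 0.3 s.
3. the jaw is slid back, at least 30 mm open, the pin still lying on the rails (x of pin_center in the frame of gauge_rest between -0.01 and 0.01 m and y of pin_center in the frame of gauge_rest between -0.008 and 0.03 m and z of pin_center in the frame of gauge_rest between -0.004 and 0.009 m and angle between the x axis of pin_center and the x axis of gauge_rest, either way round below 0.1 rad and value of joint jaw above 0.03 m), for 0.1 s.
4. the pin is through fork and eye, its head home against the fork (x of pin_shoulder in the frame of fork_mouth between -0.004 and 0.004 m and y of pin_shoulder in the frame of fork_mouth between -0.004 and 0.004 m and z of pin_shoulder in the frame of fork_mouth between -0.004 and 0.004 m and angle between the x axis of pin_center and the x axis of fork_mouth, either way round below 0.08 rad), for 0.1 s.
At the end, for the whole second after the job is handed in: Red pin through fork and eye: shoulder within 4 mm of the hole's mouth each way, axis within 0.08 rad, released, at rest; rod within 4 mm of in line; caliper jaw at least 30 mm open; black-headed pin within 20 mm of its start (all of step 4 and value of joint rod between -0.004 and 0.004 m and value of joint jaw above 0.03 m and contact force between the fingers and pin below 0.3 N and linear speed of pin below 0.02 m/s and distance of spare_center from where it was at the start of the episode below 0.02 m); the robot touches nothing.
It fails at once if the moving jaw squeezes the pin with more than 25 N (contact force between jaw and pin above 25 N).
It fails at once if the black-headed pin is moved by more than 20 mm (distance of spare_center from where it was at the start of the episode above 0.02 m).
It also fails if it takes over 70 s, if anything falls off the work surface, if the arm or the gripper's body presses on something with over 40 N, if the wrist force passes 120 N, or if a joint passes its speed limit or range.

## Robot

A 7-joint arm with a two-finger parallel gripper is mounted at the origin on the work surface. World frame = base frame: x ahead of the robot, y to its left, z up, the work surface at z = 0. Lengths are in m, angles in rad, forces in N, time in s.
With the tool pointing down it reaches from about 0.35 to 0.9 m from the base axis. Payload 7.2 kg.
Tool frame: the origin (TCP) lies midway between the tips of the shut fingers; the grasp point (between the pads) lies 19 mm behind it; z points along the fingers, y is the line along which they close (so a half turn about z gives the same grasp; the last joint's range is limited). The gripper opens to 88 mm and grips with 3 to 60 N. Pads are 20 mm wide; open, the fingers measure 115 mm over their backs; the gripper's body (75 mm by 178 mm) begins 61 mm behind the grasp point.
Start: joints at [-1.288, 0.411, -0.013, 1.596, 0.006, 1.134, -0.082], TCP at [0.215, 0.587, 0.223] pointing down, gripper open.
Joint ranges: [-2.95, 2.95], [-0.29, 1.99], [-1.47, 1.44], [0.14, 2.54], [-1.03, 4.17], [0.13, 1.85], [-2.86, 2.86]. Speed limits (rad/s): [2.39, 2.39, 3.01, 3.01, 3.14, 3.14, 3.14].

## Interface

Orientations are given as a rotation vector (axis times angle).
In Python, from plant import manip gives the robot as it stands. The module is installed in compiled form; this text tells all that it offers.
- The arm moves only by the shell command python3 -m crank 'ROWS' [OPENING] [FORCE]. ROWS is JSON, a list of rows, each a list of 4 numbers: the shift along the tool's x, y, z in m, then the turn about the tool's z in degrees. In form: [[x, y, z, roll], ...]. A call has 1 to 5 rows; each row is the pose to reach, as a shift and turn from the pose commanded when the call began, along the tool's axes at that moment; what a row does not reach only later rows make up. A row lasts 1/10 s, in which the tool goes at most 50 mm and 8.59 degrees, less where a joint would pass 70% of its speed; a pose out of reach is approached as far as the arm can. A call with a gripper value outside its range is refused whole. OPENING is the opening, from 0 (shut) to 1 (fully open), set as the call begins (- or left out, the last holds). The fingers move at their own pace and stop on an object; FORCE is the grip in N (left out, the last holds). Time passes only in rows, so rows that repeat a pose let the fingers close. It gives the time, the measured TCP pose, the force, the opening and the grip force at its end, in the units of the state.
- manip.state(): the state, without advancing time (a new reading comes with each control period).
- manip.read_camera(name): name is "side" or "top" or "wrist"; returns a dict with "frame" (480x640x3 uint8, red, green, blue), "camera_matrix" (3x3 intrinsics, pixels), "eye" and "rotation" of the camera in the world; the wrist camera has in their place "tool_from_camera" (4x4, takes a point from camera to tool coordinates, whose origin is the TCP and whose axes are the flange's). Camera axes: x right, y up, looking along -z (the intrinsics and any distortion apply to the point x, -y, -z); pixel columns grow to the right and rows downward; lengths in m; the calibration is good to about 2 mm. A picture is of the moment at which its call begins: read the wrist's pose just before it. There is no depth.
- manip.sign_off(): hands the job in; it is judged then, once.
Trained networks look in a picture, given as the dict that the camera call returned (one of the last four; its "shot" number tells which), for a name from the list of things; names that differ only in an ending like _2 or _b are one class to them, and where a whole thing is asked for, a point or a joint stands for the part that bears it (a point fixed in the world has none). Each returns a list of dicts, best first, with "conf" (0 to 1); they miss things now and then, are a little off and sometimes report something else, mostly with a low value. They report only what shows in the picture. A call takes as long as a camera call. They do not tell look-alikes from the thing itself.
- manip.regions_of(thing, picture): "mask" (480x640 bool, what is visible of it) and "box" ([centre column, centre row, width, height] in pixels, round what is visible of it).
The state is a dict: "t": time; "joints": joint angles; "joint_vel": joint speeds; "joint_torque": joint torques, N m; "eef_pos": TCP position; "tool_rot": TCP orientation; "force": force on the tool from outside, world axes, zero at the start; "ft_torque": the same for the moment, N m; "gripper_width": finger opening in m; "grasp_force": force on a finger pad.
Only numpy, scipy, OpenCV 4.12 (cv2) and the standard library are available. Lean on these libraries where they do the work, as an engineer would, in place of code of your own. Each camera call takes 0.05 s, during which the arm holds its last target. There are 200 camera calls.

## Working session

There is one attempt and no reset: what is moved stays moved. The work goes in short steps, Python scripts to look and compute and a shell command to move; the robot and the scene stay as the last step left them, time stands still between calls to the robot, and variables do not carry over. Pictures are saved under pics/ and viewed, at most 10 in all, crops included, and the job is handed in when it is done.

```bash
mkdir -p pics; cat > h.py <<'E'
from plant import manip
import numpy as np, cv2
from scipy.spatial.transform import Rotation as R
def shot(name,fn=None):
    s=manip.state(); p=manip.read_camera(name)
    if 'eye' in p: p['C']=np.array(p['eye']); M=np.array(p['rotation']); p['M']=M if M.shape==(3,3) else R.from_rotvec(M).as_matrix()
    else:
        T=np.array(p['tool_from_camera']); Rt=R.from_rotvec(s['tool_rot']).as_matrix()
        p['M']=Rt@T[:3,:3]; p['C']=Rt@T[:3,3]+np.array(s['eef_pos'])
    if fn: cv2.imwrite('pics/'+fn,cv2.cvtColor(p['frame'],cv2.COLOR_RGB2BGR))
    return p
def ray(p,u,v):
    K=np.array(p['camera_matrix']); d=p.get('distortion')
    a=cv2.undistortPoints(np.array([[[u,v]]],float),K,None if d is None else np.array(d,float))[0,0]
    return p['M']@np.array([a[0],-a[1],-1.])
def at(p,u,v,z):
    d=ray(p,u,v); return p['C']+d*(z-p['C'][2])/d[2]
def proj(p,X):
    c=p['M'].T@(np.array(X)-p['C']); K=np.array(p['camera_matrix']); d=p.get('distortion')
    return cv2.projectPoints(np.array([[c[0],-c[1],-c[2]]]),np.zeros(3),np.zeros(3),K,None if d is None else np.array(d,float))[0].ravel()
E
python3 - <<'E'
from h import *
np.set_printoptions(precision=4,suppress=True)
s=manip.state();print(s)
for n in('top','side'):
    p=shot(n,n+'0.png'); print(n,[k for k in p],p['C'],p['camera_matrix'])
    for t in('pin','spare_center','rack','thumb_grip','jaw_face','fixed_face','rod_tab','rod_eye'):
        try:
            for r in manip.regions_of(t,p)[:3]: print(t,round(r['conf'],2),np.round(r['box'],1), at(p,*r['box'][:2],.05))
        except Exception as e: print(t,e)
E
```

```text
{'t': 0.0, 'joints': array([-1.2882,  0.412 , -0.0127,  1.597 ,  0.0056,  1.1343, -0.0822]), 'joint_vel': array([-0.0005,  0.0001,  0.0007,  0.0002,  0.0003,  0.0001,  0.0006]), 'joint_torque': array([ -0.0002, -58.7948,   0.6421, -29.1074,  -0.0536,   0.0183,
         0.0001]), 'eef_pos': array([0.2147, 0.5864, 0.2218]), 'tool_rot': array([-0.5481, -3.0933,  0.0026]), 'force': array([-0.1179,  0.2724, -0.0367]), 'ft_torque': array([0.011 , 0.0237, 0.0396]), 'grasp_force': 0.0, 'gripper_width': 0.08744477646692816}
top ['frame', 'camera_matrix', 'eye', 'rotation', 'shot', 'C', 'M'] [0.4448 0.153  1.3595] [[529.5298   0.     321.1412]
 [  0.     529.5298 240.9548]
 [  0.       0.       1.    ]]
pin 0.73 [286.7 251.7  10.6  47. ] [0.4972 0.2544 0.05  ]
pin 0.69 [425.5 204.4  18.6  43.1] [ 0.615  -0.0898  0.05  ]
pin 0.66 [131.2 239.2  33.3  36.5] [0.5279 0.6419 0.05  ]
spare_center 0.55 [252.3 251.8  11.7  43.2] [0.4968 0.3397 0.05  ]
rack 0.56 [268.8 263.4  52.1  30.9] [0.4682 0.2986 0.05  ]
thumb_grip 0.55 [350.9 253.9  12.4   7.9] [0.4919 0.0955 0.05  ]
jaw_face 0.69 [372.7 259.7  66.   26.8] [0.4777 0.0417 0.05  ]
jaw_face 0.58 [251.7 249.3   9.7  46.3] [0.503  0.3413 0.05  ]
jaw_face 0.52 [358.6 254.5  27.3  10.6] [0.4905 0.0765 0.05  ]
fixed_face 0.73 [372.4 258.5  70.   31.7] [0.4806 0.0424 0.05  ]
rod_tab 0.74 [528.2 229.2  65.6   8.8] [ 0.5535 -0.3421  0.05  ]
rod_eye 0.82 [528.  230.1  69.   10.1] [ 0.5512 -0.3416  0.05  ]
side ['frame', 'camera_matrix', 'eye', 'rotation', 'shot', 'C', 'M'] [0.0234 0.9446 0.8746] [[531.8292   0.     314.1708]
 [  0.     531.8292 236.5482]
 [  0.       0.       1.    ]]
pin 0.88 [160.8 422.6  21.3  57.9] [0.5058 0.6691 0.05  ]
pin 0.64 [293.1 277.6  19.   17.3] [0.515 0.256 0.05 ]
spare_center 0.85 [279.4 303.9  44.7  24.5] [0.4947 0.3367 0.05  ]
rack 0.85 [287.1 312.7  40.5  54. ] [0.4671 0.3481 0.05  ]
jaw_face 0.41 [280.3 305.2  38.6  23.1] [0.491  0.3386 0.05  ]
```

```bash
python3 - <<'E'
import cv2
a=cv2.imread('pics/top0.png')[150:330,90:600]
cv2.imwrite('pics/c1.png',cv2.resize(a,(800,282),interpolation=cv2.INTER_CUBIC))
E
```

```text
(no output)
```

View pics/c1.png

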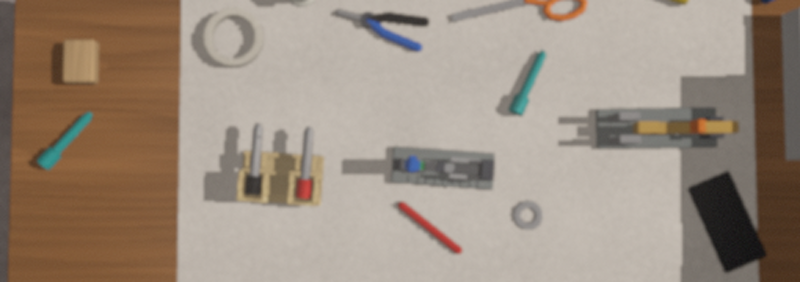

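The crop shows the candidates for the red pin. The red-headed pin lies in the right lane of the rack, at about full px (285,262). The black spare is at (252,252). Turquoise look-alikes lie at (131,239) and (425,204), and a red pencil at (363,295). I choose the pin at (286,252) and will check it with the wrist camera.

```bash
cat >> h.py <<'E'
def go(X,yaw=90.):
    "shift in tool axes (now) to TCP X; roll so tool y points at world yaw (deg)"
    s=manip.state(); M=R.from_rotvec(s['tool_rot']).as_matrix()
    d=M.T@(np.array(X)-s['eef_pos']); y=np.degrees(np.arctan2(M[1,1],M[0,1]))
    r=-((yaw-y+90)%180-90)
    print('tool shift mm',np.round(d*1000,1),'roll',round(r,2),'t',round(s['t'],2),'tilt',np.round(M[:2,2],4))
E
python3 -c "
from h import *
go([.43,.25,.28])"
```

```text
tool shift mm [-317.9 -242.5  -57.3] roll -20.1 t 0.9 tilt [0.     0.0001]
```

```bash
python3 -m crank '[[-0.04,-0.03,-0.01,-5],[-0.08,-0.06,-0.02,-10],[-0.11,-0.085,-0.03,-15],[-0.145,-0.11,-0.04,-20],[-0.18,-0.14,-0.05,-20]]' 1 && python3 -c "
from h import *
go([.43,.25,.28])"
```

```text
t: 1.4
eef_pos: [0.3365, 0.3923, 0.2732]
tool_rot: [-0.003, 3.141, 0.001]
force: [-0.4, -0.5, 0.2]
gripper_width: 0.0877
grasp_force: 0.0
tool shift mm [ -93.3 -142.5   -6.9] roll 0.09 t 1.4 tilt [0.0003 0.0006]
```

```bash
python3 -m crank '[[-0.025,-0.04,-0.005,0],[-0.05,-0.08,-0.007,0],[-0.075,-0.12,-0.007,0],[-0.093,-0.142,-0.007,0],[-0.093,-0.142,-0.007,0]]' && python3 - <<'E'
from h import *
p=shot('wrist','w1.png')
print(p['C'],p['M'])
for t in('pin','spare_center','rack','thumb_grip'):
    for r in manip.regions_of(t,p)[:3]: print(t,round(r['conf'],2),np.round(r['box'],1), at(p,*r['box'][:2],.046))
E
```

```text
t: 1.9
eef_pos: [0.4311, 0.2474, 0.2801]
tool_rot: [0.014, 3.14, -0.001]
force: [0.4, 0.5, -0.3]
gripper_width: 0.0876
grasp_force: 0.0
[0.35080244 0.24800809 0.44132048] [[ 8.06059839e-03 -9.56103801e-01 -2.92917308e-01]
 [ 9.99967266e-01  7.50101710e-03  3.03356458e-03]
 [-7.03224882e-04 -2.92932172e-01  9.56132966e-01]]
pin 0.94 [610.  272.8  60.1  55.8] [0.51671298 0.60941985 0.046     ]
pin 0.81 [ 95.7 315.2  26.9  28.2] [ 0.57234423 -0.06058477  0.046     ]
pin 0.65 [334.  257.   22.7  87.7] [0.49254653 0.25694111 0.046     ]
spare_center 0.6 [399.8 261.4  24.4  88.4] [0.49909855 0.3401157  0.046     ]
rack 0.67 [371.6 234.8 109.5  70.9] [0.46385017 0.30334368 0.046     ]
thumb_grip 0.44 [185.7 266.4  65.   36.7] [0.50375034 0.06848731 0.046     ]
```

View pics/w1.png

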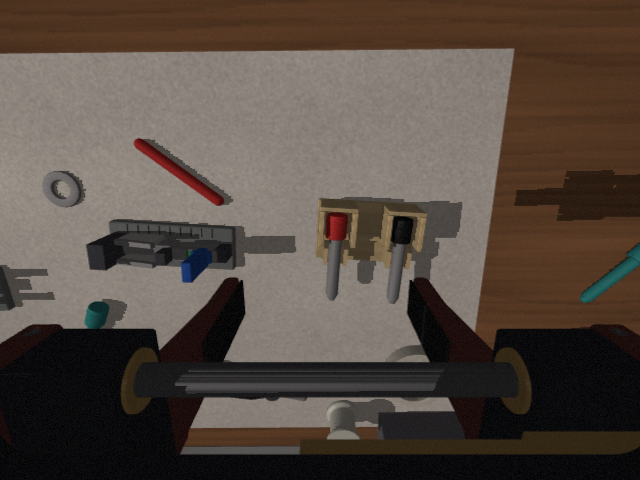

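Red head at px (338,226), its nose at (332,298); the black spare at (402,230) to its right; caliper with blue tab (197,264) on the left. The choice is confirmed as the non-turquoise, red-headed pin in the rack.

```bash
cat >> h.py <<'E'
def pinfit(p,z,near=None,draw=None):
    "head from red blob, axis from mask PCA, on plane z"
    f=p['frame'].astype(int); best=None
    for r in manip.regions_of('pin',p):
        m=r['mask']; red=m&(f[...,0]>1.8*f[...,1])&(f[...,0]>1.8*f[...,2])&(f[...,0]>70)
        if red.sum()<40: continue
        v,u=np.nonzero(m); P=np.array([at(p,a,b,z)[:2] for a,b in zip(u,v)])
        c=P.mean(0); w,V=np.linalg.eigh(np.cov((P-c).T)); ax=V[:,1]*np.sign(V[0,1])
        t=(P-c)@ax; vr,ur=np.nonzero(red)
        Pr=np.array([at(p,a,b,z)[:2] for a,b in zip(ur,vr)])
        print('conf',round(r['conf'],2),'yaw',round(np.degrees(np.arctan2(ax[1],ax[0])),2),'ends',np.round(c+ax*t.min(),4),np.round(c+ax*t.max(),4),'len',round(np.ptp(t),4),'red c',np.round(Pr.mean(0),4),'n',len(P))
E
python3 - <<'E'
from h import *
pinfit(shot('wrist'),.046)
pinfit(shot('top'),.046)
E
```

```text
conf 0.63 yaw -3.97 ends [0.4354 0.2605] [0.5525 0.2524] len 0.1174 red c [0.4546 0.2595] n 1299
```

```bash
python3 -c "
from h import *
go([.531,.2538,.10],86)"
```

```text
tool shift mm [-103.     1.6  179.6] roll 3.99 t 2.35 tilt [-0.0002  0.0001]
```

```bash
python3 -m crank '[[-0.025,0,0.042,1],[-0.05,0.001,0.085,2],[-0.075,0.002,0.13,3],[-0.1,0.002,0.172,4],[-0.103,0.002,0.18,4]]' 0.5 && python3 - <<'E'
from h import *
p=shot('wrist','w2.png')
pinfit(p,.046)
go([.531,.2538,.027],86)
E
```

```text
t: 2.85
eef_pos: [0.5308, 0.2517, 0.0941]
tool_rot: [-0.114, -3.134, 0.008]
force: [0.0, 0.2, -0.6]
gripper_width: 0.0511
grasp_force: 0.0
conf 0.75 yaw -3.95 ends [0.4369 0.2604] [0.5531 0.2524] len 0.1165 red c [0.4523 0.26  ] n 5227
tool shift mm [-0.7  1.2 70.9] roll -0.09 t 2.95 tilt [-0.0035 -0.0023]
```

View pics/w2.png

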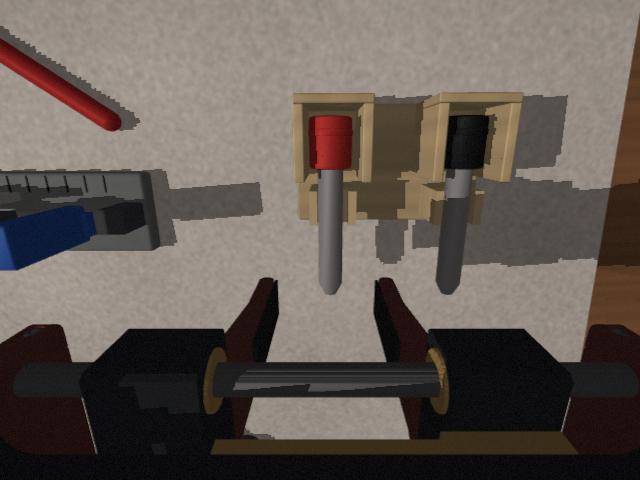

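Head at (331,142), nose at (331,290), aligned and centred between the fingers. Descending.

```bash
python3 -m crank '[[-0.001,0.001,0.03,0],[-0.001,0.001,0.06,0],[-0.001,0.001,0.071,0],[-0.001,0.001,0.071,0]]' && python3 -m crank '[[0,0,0,0],[0,0,0,0],[0,0,0,0],[0,0,0,0],[0,0,0,0]]' 0 40 && python3 -c "
from h import *
go([.533,.2538,.027],86)"
```

```text
t: 3.35
eef_pos: [0.5318, 0.2547, 0.0293]
tool_rot: [-0.111, -3.139, -0.0]
force: [1.1, 0.2, -0.2]
gripper_width: 0.0442
grasp_force: 0.0
t: 3.85
eef_pos: [0.533, 0.2544, 0.0293]
tool_rot: [0.112, 3.139, 0.001]
force: [0.9, -0.5, 3.7]
gripper_width: 0.0152
grasp_force: 40.0
tool shift mm [-0.  -0.6  2.3] roll -0.1 t 3.85 tilt [0.0011 0.0006]
```

```bash
python3 -m crank '[[0,0,-0.02,0],[0,0,-0.05,0],[0,0,-0.09,0],[0,0,-0.13,0],[0.02,-0.03,-0.17,0]]' && python3 -m crank '[[0.02,-0.03,-0.03,0],[0.04,-0.06,-0.06,0],[0.06,-0.08,-0.08,0],[0.08,-0.094,-0.08,0],[0.08,-0.094,-0.08,0]]' && python3 - <<'E'
from h import *
print(manip.state()['eef_pos'])
p=shot('wrist','w3.png')
np.savez('w3.npz',K=p['camera_matrix'],C=p['C'],M=p['M'])
pinfit(p,.28)
for t in('thumb_grip','jaw_face','fixed_face','gauge_rails','rod_tab'):
    try:
        for r in manip.regions_of(t,p)[:3]: print(t,round(r['conf'],2),np.round(r['box'],1), at(p,*r['box'][:2],.058))
    except Exception as e: print(e)
a=cv2.imread('pics/w3.png')[150:390,:360]; cv2.imwrite('pics/c3.png',cv2.resize(a,(800,533),interpolation=cv2.INTER_CUBIC))
E
```

```text
t: 4.35
eef_pos: [0.513, 0.2306, 0.1973]
tool_rot: [0.107, 3.138, 0.003]
force: [0.8, 0.2, -1.0]
gripper_width: 0.015
grasp_force: 40.0
t: 4.85
eef_pos: [0.4236, 0.1379, 0.2766]
tool_rot: [0.115, 3.139, 0.001]
force: [0.2, 0.4, -1.3]
gripper_width: 0.015
grasp_force: 40.0
[0.42359768 0.13789575 0.27655569]
conf 0.81 yaw -3.85 ends [0.3258 0.1443] [0.4528 0.1357] len 0.1273 red c [0.3423 0.1418] n 10681
thumb_grip 0.71 [292.5 272.9  11.7  36.8] [0.49665753 0.09170172 0.058     ]
jaw_face 0.65 [277.5 275.2  59.2  34.7] [0.49834786 0.07299125 0.058     ]
fixed_face 0.83 [246.3 264.3 126.7  58. ] [0.48135235 0.03674965 0.058     ]
fixed_face 0.48 [ 11.1 330.1  22.2  25.6] [ 0.54960032 -0.28025594  0.058     ]
gauge_rails 0.68 [245.1 262.4 126.9  60.1] [0.47879961 0.03564491 0.058     ]
gauge_rails 0.62 [276.2 275.   61.1  37.4] [0.49796782 0.07142721 0.058     ]
rod_tab 0.65 [ 12.9 333.   25.9  20.6] [ 0.5539639  -0.27941172  0.058     ]
rod_tab 0.55 [278.9 275.6  57.5  37.4] [0.49900105 0.0746485  0.058     ]
```

View pics/w3.png

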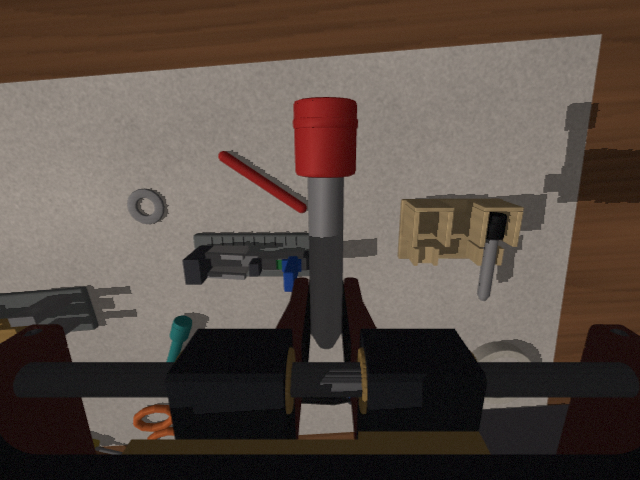

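Pin held level at its tail. The caliper base spans about (195..312, 233..280), the fixed jaw is at (197,265) on the left and the blue tab at (292,272). Next, the crop.

View pics/c3.png

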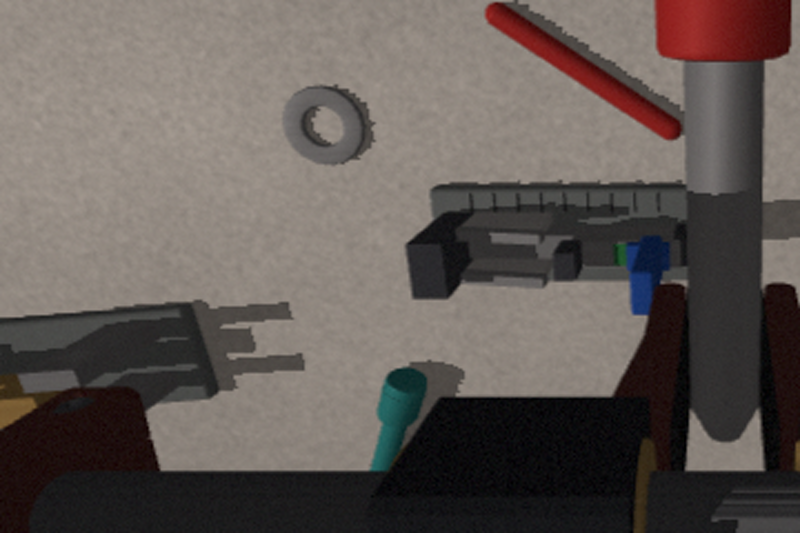

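```bash
python3 - <<'E'
import h; from h import *
d=np.load('w3.npz'); p={'camera_matrix':d['K'],'C':d['C'],'M':d['M']}
for n,u,v,z in [('fj in near',448,243,.07),('fj in far',450,298,.07),('fj out near',408,243,.07),('fj out far',414,298,.07),('base near L',432,187,.014),('base near R',686,186,.014),('mj L n',556,248,.064),('mj R n',581,244,.064),('mj R f',576,280,.064),('mj L f',555,275,.064),('tab n L',630,268,.1),('tab n R',668,268,.1),('tab f L',634,313,.1),('tab f R',651,313,.1)]:
    print(n,np.round(at(p,u/2.2222,v/2.2222+150,z),4))
E
```

```text
fj in near [ 0.467  -0.0113  0.07  ]
fj in far [ 0.4984 -0.0159  0.07  ]
fj out near [ 0.4655 -0.0324  0.07  ]
fj out far [ 0.497  -0.0353  0.07  ]
base near L [ 0.4501 -0.038   0.014 ]
base near R [0.4604 0.1127 0.014 ]
mj L n [0.4761 0.0436 0.064 ]
mj R n [0.4748 0.0573 0.064 ]
mj R f [0.4953 0.0519 0.064 ]
mj L f [0.4916 0.0409 0.064 ]
tab n L [0.4764 0.0879 0.1   ]
tab n R [0.4777 0.1065 0.1   ]
tab f L [0.5005 0.0873 0.1   ]
tab f R [0.5012 0.0958 0.1   ]
```

```bash
python3 - <<'E'
import h; from h import *
d=np.load('w3.npz'); p={'camera_matrix':d['K'],'C':d['C'],'M':d['M']}
print('nose',at(p,325,347,.2935),'head back',at(p,325,99,.2995))
go([.521,0,.11],86)
E
```

```text
nose [0.44288862 0.13600716 0.2935    ] head back [0.32878832 0.14437634 0.2995    ]
tool shift mm [-105.  -132.9  165.3] roll -0.07 t 5.2 tilt [-0.0009 -0.0007]
```

```bash
python3 -m crank '[[-0.025,-0.033,0.01,0],[-0.05,-0.066,0.03,0],[-0.075,-0.1,0.06,0],[-0.1,-0.125,0.1,0],[-0.105,-0.133,0.135,0]]' && python3 -m crank '[[0,0,0.01,0],[0,0,0.02,0],[0,0,0.03,0],[0,0,0.03,0]]' && python3 - <<'E'
from h import *
p=shot('wrist','w4.png')
pinfit(p,.127)
go([.521,0,.041],86)
E
```

```text
t: 5.7
eef_pos: [0.5232, -0.0035, 0.1395]
tool_rot: [0.116, 3.137, -0.003]
force: [0.1, 0.6, -1.6]
gripper_width: 0.0153
grasp_force: 40.0
t: 6.1
eef_pos: [0.5205, 0.0008, 0.1106]
tool_rot: [-0.11, -3.139, -0.001]
force: [0.1, 0.8, -1.5]
gripper_width: 0.0152
grasp_force: 40.0
conf 0.61 yaw -3.8 ends [0.4238 0.007 ] [ 0.5408 -0.0008] len 0.1172 red c [0.4393 0.005 ] n 10437
tool shift mm [ 0.2 -0.4 70.7] roll -0.03 t 6.2 tilt [0.0014 0.0006]
```

View pics/w4.png

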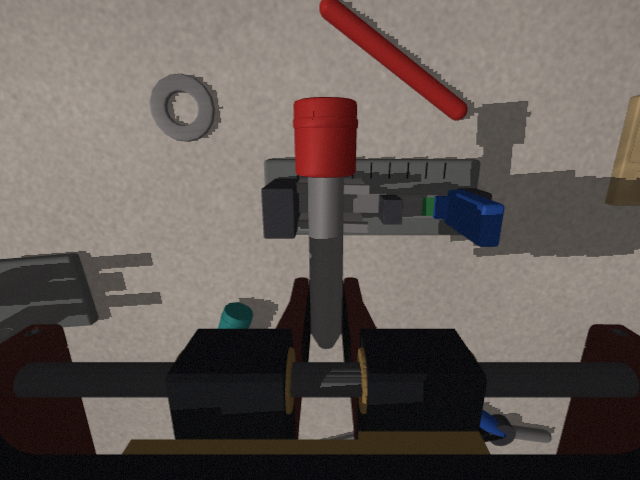

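```bash
python3 - <<'E'
from h import *
p=shot('wrist')
for n,u,v,z in [('fj in far',297,237,.07),('fj out far',264,237,.07),('base near L',264,160,.014),('base near R',479,160,.014),('mj far L',382,222,.064),('mj far R',402,222,.064),('tab far L',482,245,.1),('tab far R',502,243,.1)]:
    print(n,np.round(at(p,u,v,z),4))
E
```

```text
fj in far [ 0.499  -0.0164  0.07  ]
fj out far [ 0.4975 -0.0373  0.07  ]
base near L [ 0.4527 -0.0417  0.014 ]
base near R [0.4641 0.1206 0.014 ]
mj far L [0.4945 0.0385 0.064 ]
mj far R [0.4954 0.0514 0.064 ]
tab far L [0.502 0.087 0.1  ]
tab far R [0.5016 0.0978 0.1   ]
```

Held pin (head at (325,135), shank over the rails between fixed jaw (280,210) and moving jaw (391,208)) looks right. Lowering and releasing.

```bash
python3 -m crank '[[0,0,0.025,0],[0,0,0.045,0],[0,0,0.06,0],[0,0,0.065,0],[0,0,0.066,0]]' && python3 -m crank '[[0,0,0.0005,0],[0,0,0.001,0],[0,0,0.001,0]]'  && python3 -m crank '[[0,0,0,0],[0,0,0,0],[0,0,0,0],[0,0,0,0]]' 0.35 && python3 -m crank '[[0,0,-0.02,0],[0,0,-0.06,0],[0,0,-0.1,0],[0.02,0.02,-0.13,0],[0.02,0.02,-0.13,0]]' && python3 - <<'E'
from h import *
p=shot('wrist','w5.png')
pinfit(p,.058)
E
```

```text
t: 6.75
eef_pos: [0.521, -0.0003, 0.0451]
tool_rot: [0.112, 3.139, 0.0]
force: [0.1, -0.7, -0.6]
gripper_width: 0.0153
grasp_force: 40.0
t: 7.05
eef_pos: [0.5212, -0.0004, 0.0444]
tool_rot: [0.112, 3.138, 0.0]
force: [0.9, -0.6, -0.9]
gripper_width: 0.0152
grasp_force: 40.0
t: 7.45
eef_pos: [0.5208, -0.0005, 0.0439]
tool_rot: [0.112, 3.139, 0.0]
force: [0.8, 1.0, -0.3]
gripper_width: 0.0307
grasp_force: 0.0
t: 7.95
eef_pos: [0.503, 0.0232, 0.1774]
tool_rot: [0.109, 3.135, 0.005]
force: [0.1, 0.6, -0.6]
gripper_width: 0.0311
grasp_force: 0.0
conf 0.74 yaw -3.04 ends [ 0.4252 -0.0053] [ 0.5398 -0.0114] len 0.1147 red c [ 0.4399 -0.0084] n 2849
```

View pics/w5.png

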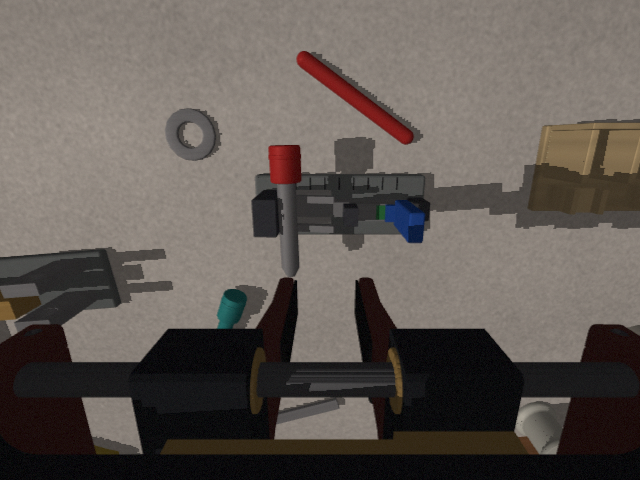

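Pin lies against the fixed jaw (head (285,163), nose (290,275)); the tab top is at (410,232). Now to the tab.

```bash
python3 -c "
from h import *
go([.4895,.0935,.069],86)"
```

```text
tool shift mm [ 18.1  70.9 105.2] roll -0.02 t 8.05 tilt [0.0016 0.0007]
```

```bash
python3 -m crank '[[0.01,0.035,0,0],[0.018,0.07,0,0],[0.018,0.071,0.02,0],[0.018,0.071,0.05,0],[0.018,0.071,0.07,0]]' 0.45 && python3 -m crank '[[0,0,0.015,0],[0,0,0.03,0],[0,0,0.035,0],[0,0,0.035,0]]' && python3 -m crank '[[0,0,0,0],[0,0,0,0],[0,0,0,0],[0,0,0,0]]' 0 12 && python3 -c "
from h import *
go([.4895,.0935,.069],86); print(manip.state()['force'])"
```

```text
t: 8.55
eef_pos: [0.4882, 0.0923, 0.1007]
tool_rot: [-0.112, -3.137, 0.003]
force: [-0.1, -0.5, -0.3]
gripper_width: 0.0397
grasp_force: 0.0
t: 8.95
eef_pos: [0.4885, 0.0921, 0.0672]
tool_rot: [-0.113, -3.137, 0.002]
force: [0.5, 0.3, 0.5]
gripper_width: 0.0396
grasp_force: 0.0
t: 9.35
eef_pos: [0.4897, 0.0931, 0.0693]
tool_rot: [0.112, 3.139, 0.001]
force: [-0.2, 0.9, 2.4]
gripper_width: 0.0123
grasp_force: 12.0
tool shift mm [0.2 0.4 0.3] roll -0.09 t 9.35 tilt [0.0009 0.0003]
[-0.23499453  0.89969484  2.3745953 ]
```

```bash
python3 -m crank '[[0,-0.008,0,0],[0,-0.016,0,0],[0,-0.024,0,0],[0,-0.032,0,0],[0,-0.034,0,0]]' && python3 -m crank '[[0,0,0,0],[0,-0.001,0,0],[0,-0.002,0,0],[0,-0.003,0,0],[0,-0.003,0,0]]' && python3 -m crank '[[0,-0.001,0,0],[0,-0.0015,0,0],[0,-0.002,0,0],[0,-0.002,0,0],[0,-0.002,0,0]]'
```

```text
t: 9.85
eef_pos: [0.4871, 0.0574, 0.0692]
tool_rot: [0.115, 3.139, -0.0]
force: [0.1, 1.0, 6.3]
gripper_width: 0.0122
grasp_force: 12.0
t: 10.35
eef_pos: [0.487, 0.0552, 0.0692]
tool_rot: [0.114, 3.139, 0.0]
force: [-1.0, 1.0, 6.4]
gripper_width: 0.0118
grasp_force: 12.0
t: 10.85
eef_pos: [0.4868, 0.0532, 0.0692]
tool_rot: [0.114, 3.139, 0.0]
force: [-0.5, 0.1, 5.6]
gripper_width: 0.0117
grasp_force: 12.0
```

```bash
for i in 1; do python3 -m crank '[[0,0,-0.001,0],[0,-0.0005,-0.0015,0],[0,-0.001,-0.0015,0],[0,-0.001,-0.0015,0]]'; done; python3 -m crank '[[0,-0.0005,0,0],[0,-0.001,0,0],[0,-0.001,0,0],[0,-0.001,0,0]]'; python3 -m crank '[[0,-0.0005,0,0],[0,-0.001,0,0],[0,-0.001,0,0],[0,-0.001,0,0]]'
```

```text
t: 11.25
eef_pos: [0.4866, 0.0524, 0.0695]
tool_rot: [0.113, 3.139, -0.001]
force: [4.8, 0.2, -11.2]
gripper_width: 0.012
grasp_force: 12.0
t: 11.65
eef_pos: [0.4866, 0.0516, 0.0695]
tool_rot: [0.113, 3.139, -0.001]
force: [6.0, 0.9, -12.3]
gripper_width: 0.0119
grasp_force: 12.0
t: 12.05
eef_pos: [0.4866, 0.051, 0.0695]
tool_rot: [0.112, 3.139, -0.0]
force: [5.4, 1.7, -11.7]
gripper_width: 0.0118
grasp_force: 12.0
```

```bash
python3 -m crank '[[0,-0.0005,0.0005,0],[0,-0.001,0.001,0],[0,-0.001,0.001,0],[0,-0.001,0.001,0]]'; python3 -m crank '[[0,-0.0005,0,0],[0,-0.001,0,0],[0,-0.001,0,0],[0,-0.001,0,0]]'; python3 -m crank '[[0,-0.0005,0,0],[0,-0.001,0,0],[0,-0.001,0,0],[0,-0.001,0,0]]'
```

```text
t: 12.45
eef_pos: [0.4865, 0.0502, 0.0694]
tool_rot: [0.112, 3.139, 0.0]
force: [2.8, 2.3, -3.1]
gripper_width: 0.0119
grasp_force: 12.0
t: 12.85
eef_pos: [0.4865, 0.0493, 0.0694]
tool_rot: [0.112, 3.139, 0.0]
force: [3.9, 3.3, -3.4]
gripper_width: 0.0122
grasp_force: 12.0
t: 13.25
eef_pos: [0.4864, 0.0485, 0.0694]
tool_rot: [0.112, 3.139, 0.001]
force: [3.3, 3.7, -3.1]
gripper_width: 0.0121
grasp_force: 12.0
```

```bash
python3 -m crank '[[0,-0.0005,0,0],[0,-0.001,0,0],[0,-0.0015,0,0],[0,-0.0015,0,0]]'; python3 -m crank '[[0,-0.0005,0,0],[0,-0.001,0,0],[0,-0.001,0,0],[0,-0.001,0,0],[0,-0.001,0,0]]'; python3 -m crank '[[0,0,0,0],[0,0,0,0],[0,0,0,0],[0,0,0,0]]'
```

```text
t: 13.65
eef_pos: [0.4863, 0.0472, 0.0694]
tool_rot: [0.112, 3.139, 0.001]
force: [3.4, 4.9, -3.9]
gripper_width: 0.0118
grasp_force: 12.0
t: 14.15
eef_pos: [0.4863, 0.0464, 0.0694]
tool_rot: [0.111, 3.139, 0.001]
force: [4.6, 5.5, -3.2]
gripper_width: 0.0119
grasp_force: 12.0
t: 14.55
eef_pos: [0.4863, 0.0464, 0.0694]
tool_rot: [0.111, 3.139, 0.001]
force: [4.9, 4.8, -3.6]
gripper_width: 0.012
grasp_force: 12.0
```

```bash
python3 - <<'E'
from h import *
shot('wrist','w6.png')
E
```

```text
(no output)
```

View pics/w6.png

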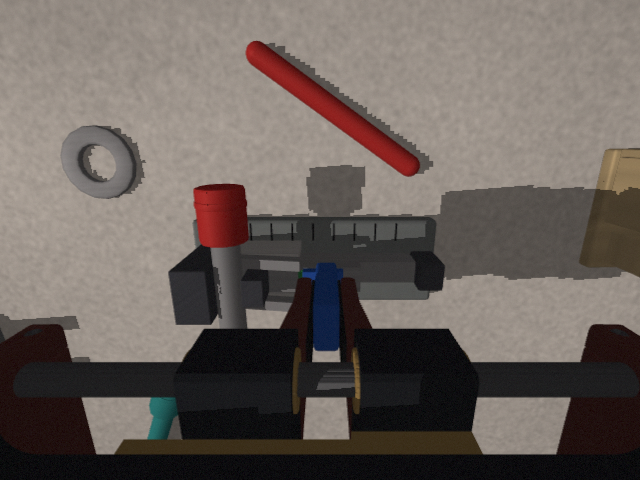

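The moving jaw (255,290) bears on the shank (232,290), with the tab about half-way in. Sliding back, releasing, and moving up to look at the fork.

```bash
python3 -m crank '[[0,0.006,0,0],[0,0.014,0,0],[0,0.022,0,0],[0,0.03,0,0],[0,0.038,0,0]]'; python3 -m crank '[[0,0.004,0,0],[0,0.008,0,0],[0,0.008,0,0]]';  python3 -m crank '[[0,0,0,0],[0,0,0,0],[0,0,0,0],[0,0,0,0]]' 0.4; python3 -m crank '[[0,0,-0.03,0],[0,0,-0.07,0],[0,0,-0.12,0],[0.01,-0.03,-0.16,0],[0.01,-0.07,-0.18,0]]';  python3 - <<'E'
from h import *
go([.46,-.28,.28],90)
p=shot('wrist'); pinfit(p,.058)
E
```

```text
t: 15.1
eef_pos: [0.4889, 0.0839, 0.0693]
tool_rot: [0.113, 3.139, -0.0]
force: [5.2, -1.3, -2.0]
gripper_width: 0.0116
grasp_force: 12.0
t: 15.4
eef_pos: [0.4895, 0.0923, 0.0694]
tool_rot: [0.111, 3.139, 0.001]
force: [4.9, 0.7, -3.2]
gripper_width: 0.0116
grasp_force: 12.0
t: 15.8
eef_pos: [0.4887, 0.0914, 0.0692]
tool_rot: [-0.113, -3.139, 0.0]
force: [0.3, 0.2, 0.1]
gripper_width: 0.0352
grasp_force: 0.0
t: 16.3
eef_pos: [0.4745, 0.0234, 0.2525]
tool_rot: [0.106, 3.136, 0.003]
force: [0.6, -0.5, 0.1]
gripper_width: 0.0352
grasp_force: 0.0
tool shift mm [  -6.1 -303.6  -28.1] roll -3.88 t 16.3 tilt [0.0034 0.0018]
conf 0.83 yaw -3.59 ends [ 0.4233 -0.0048] [ 0.5394 -0.0121] len 0.1163 red c [ 0.4404 -0.0082] n 1731
```

```bash
python3 -m crank '[[0,-0.04,-0.005,-1],[0,-0.085,-0.01,-2],[0,-0.13,-0.02,-3],[-0.003,-0.175,-0.028,-4],[-0.004,-0.22,-0.028,-4]]'; python3 -m crank '[[0,-0.04,0,0],[0,-0.07,0,0],[0,-0.07,0,0],[0,-0.07,0,0]]';  python3 - <<'E'
from h import *
p=shot('wrist','w7.png'); print(p['C'])
np.savez('w7.npz',K=p['camera_matrix'],C=p['C'],M=p['M'])
for t in('rod_tab','rod_eye','fork_mouth'):
    try:
        for r in manip.regions_of(t,p)[:3]: print(t,round(r['conf'],2),np.round(r['box'],1), at(p,*r['box'][:2],.09))
    except Exception as e: print(e)
a=cv2.imread('pics/w7.png')[180:390,140:500]; cv2.imwrite('pics/c7.png',cv2.resize(a,(800,467),interpolation=cv2.INTER_CUBIC))
E
```

```text
t: 16.9
eef_pos: [0.4626, -0.1988, 0.278]
tool_rot: [0.001, 3.14, 0.0]
force: [0.2, -0.1, 0.0]
gripper_width: 0.0349
grasp_force: 0.0
t: 17.3
eef_pos: [0.4621, -0.267, 0.2765]
tool_rot: [-0.005, -3.14, -0.001]
force: [0.1, 0.4, -0.7]
gripper_width: 0.0351
grasp_force: 0.0
[ 0.38231083 -0.26702671  0.43796633]
rod_tab 0.92 [266.8 285.6 129.9  30.7] [ 0.54010111 -0.33425777  0.09      ]
rod_eye 0.93 [269.  286.4 129.8  31.6] [ 0.54109892 -0.33180802  0.09      ]
rod_eye 0.59 [549.5 226.2  42.3  99.5] [ 0.47130065 -0.02606991  0.09      ]
fork_mouth 0.77 [282.8 276.8 161.8  60.8] [ 0.52934882 -0.31563597  0.09      ]
```

View pics/c7.png

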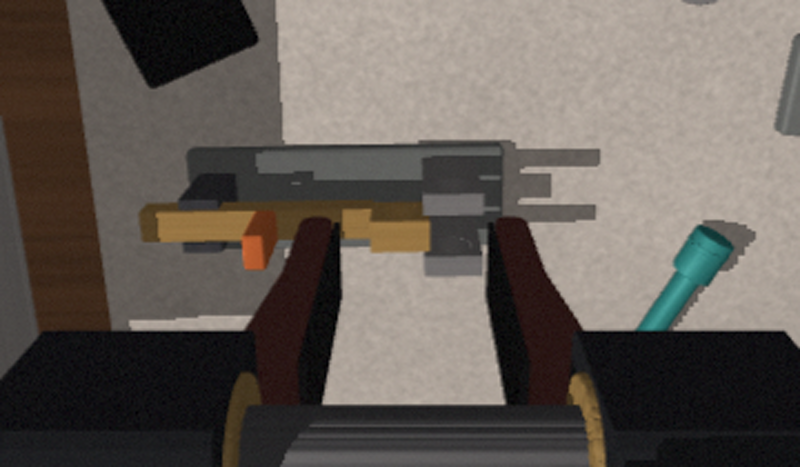

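```bash
python3 - <<'E'
from h import *
d=np.load('w7.npz'); p={'camera_matrix':d['K'],'C':d['C'],'M':d['M']}
for n,u,v,z in [('near cheek nL',423,193,.074),('near cheek nR',484,193,.074),('near cheek fL',423,214,.074),('near cheek fR',484,214,.074),('far fL',425,275,.074),('far fR',482,275,.074),('far nL',427,256,.074),('base nL',190,149,.012),('base nR',500,143,.012),('base fR',503,244,.012),('eye',372,235,.074),('tab nL',245,237,.092),('tab fL',243,268,.092),('tab fR',265,268,.092)]:
    print(n,np.round(at(p,u/2.2222+140,v/2.2222+180,z),4))
E
```

```text
near cheek nL [ 0.5237 -0.2618  0.074 ]
near cheek nR [ 0.5238 -0.2297  0.074 ]
near cheek fL [ 0.5356 -0.2618  0.074 ]
near cheek fR [ 0.5357 -0.2294  0.074 ]
far fL [ 0.5715 -0.2606  0.074 ]
far fR [ 0.5716 -0.2296  0.074 ]
far nL [ 0.5601 -0.2596  0.074 ]
base nL [ 0.519  -0.4017  0.012 ]
base nR [ 0.5157 -0.2145  0.012 ]
base fR [ 0.5822 -0.2105  0.012 ]
eye [ 0.5477 -0.2891  0.074 ]
tab nL [ 0.5404 -0.3527  0.092 ]
tab fL [ 0.5579 -0.3549  0.092 ]
tab fR [ 0.5579 -0.3435  0.092 ]
```

Near cheek top at crop (423–484,193–214), far cheek at (425–482,256–275), orange tab top at about (254,253), brass eye at about (400,236), left of the cheeks. The fork is at yaw ≈ +1° and the rod ≈ 0.029 out of line. Next, grip the tab.

```bash
python3 -c "
from h import *
go([.549,-.349,.11],91)"
```

```text
tool shift mm [-86.2 -83.5 167. ] roll -0.97 t 17.5 tilt [-0.0002  0.0008]
```

```bash
python3 -m crank '[[-0.025,-0.025,0.03,-1],[-0.05,-0.05,0.07,-1],[-0.075,-0.075,0.11,-1],[-0.086,-0.0835,0.15,-1],[-0.086,-0.0835,0.167,-1]]' 0.4; python3 -m crank '[[0,0,0,0],[0,0,0,0]]'; python3 - <<'E'
from h import *
p=shot('wrist'); f=p['frame'].astype(int)
np.savez('w8.npz',K=p['camera_matrix'],C=p['C'],M=p['M'])
cv2.imwrite('pics/c8.png',cv2.cvtColor(p['frame'],cv2.COLOR_RGB2BGR))
o=(f[...,0]>150)&(f[...,1]<.55*f[...,0])&(f[...,2]<60); v,u=np.nonzero(o); print(len(u),u.mean(),v.mean(),[at(p,u.mean(),v.mean(),.092)])
go([.549,-.349,.062],91)
E
```

```text
t: 18.0
eef_pos: [0.5483, -0.3496, 0.105]
tool_rot: [0.027, -3.137, -0.003]
force: [-0.2, 0.2, -0.3]
gripper_width: 0.0352
grasp_force: 0.0
t: 18.2
eef_pos: [0.5486, -0.3503, 0.1108]
tool_rot: [0.026, -3.141, -0.0]
force: [0.1, 0.4, -0.7]
gripper_width: 0.0354
grasp_force: 0.0
476 520.0504201680673 423.13235294117646 [array([ 0.65003925, -0.21688783,  0.092     ])]
tool shift mm [ 0.1  1.7 49.8] roll -0.05 t 18.25 tilt [ 0.0017 -0.0005]
```

View pics/c8.png

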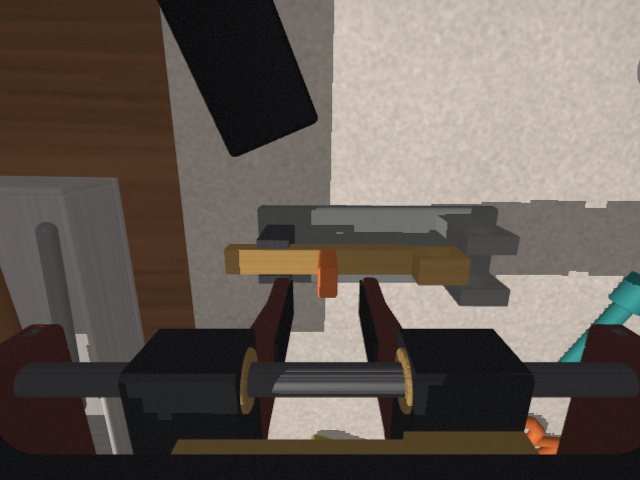

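The orange tab (328,281) sits between the open fingers. The brass eye end is at (469,265), short of the fork cheeks (460–518, 252 and 305). Descending to grip.

```bash
python3 - <<'E'
from h import *
d=np.load('w8.npz'); p={'camera_matrix':d['K'],'C':d['C'],'M':d['M']}
for n,u,v,z in [('near fL',460,253,.074),('near fR',518,253,.074),('far fL',459,305,.074),('far fR',509,305,.074),('tab fL',319,297,.092),('tab fR',336,297,.092),('tab n',328,265,.092)]: print(n,np.round(at(p,u,v,z),4))
E
python3 -m crank '[[0,0.002,0.02,0],[0,0.002,0.04,0],[0,0.002,0.0485,0],[0,0.002,0.0485,0]]'; python3 -m crank '[[0,0,0,0],[0,0,0,0],[0,0,0,0],[0,0,0,0]]' 0 25
```

```text
near fL [ 0.5352 -0.2662  0.074 ]
near fR [ 0.5345 -0.2298  0.074 ]
far fL [ 0.5714 -0.262   0.074 ]
far fR [ 0.5708 -0.229   0.074 ]
tab fL [ 0.5582 -0.3543  0.092 ]
tab fR [ 0.558  -0.3441  0.092 ]
tab n [ 0.5377 -0.3493  0.092 ]
t: 18.65
eef_pos: [0.5484, -0.3485, 0.0623]
tool_rot: [-0.025, 3.141, 0.0]
force: [0.3, -0.2, 0.8]
gripper_width: 0.0351
grasp_force: 0.0
t: 19.05
eef_pos: [0.5487, -0.3493, 0.0627]
tool_rot: [-0.024, 3.14, -0.001]
force: [-0.4, -0.2, 4.0]
gripper_width: 0.0115
grasp_force: 25.0
```

```bash
python3 -m crank '[[0,0.006,0,0],[0,0.012,0,0],[0,0.018,0,0],[0,0.024,0,0],[0,0.0285,0,0]]'; python3 -m crank '[[0,0,0,0],[0,0,0,0]]'; python3 - <<'E'
from h import *
p=shot('wrist'); np.savez('w9.npz',K=p['camera_matrix'],C=p['C'],M=p['M'],f=p['frame'])
g=cv2.cvtColor(p['frame'],cv2.COLOR_RGB2GRAY)
print(proj(p,[.5352,-.2618,.074]),proj(p,[.5345,-.2298,.074]))
# gray profile along near cheek's top and far cheek's top
for x in (.5295,.5655):
    P=[(round(y,4),int(g[tuple(np.round(proj(p,[x,y,.074])).astype(int)[::-1])])) for y in np.arange(-.272,-.220,.001)]
    print(x,P)
f=p['frame'].astype(int)
for x in (.545,.55):
    print([ (round(y,4),*f[tuple(np.round(proj(p,[x,y,.092])).astype(int)[::-1])]) for y in np.arange(-.332,-.308,.001)])
E
```

```text
t: 19.55
eef_pos: [0.5483, -0.3206, 0.0627]
tool_rot: [-0.025, 3.14, -0.002]
force: [0.5, -3.2, 5.0]
gripper_width: 0.0116
grasp_force: 25.0
t: 19.75
eef_pos: [0.5482, -0.3198, 0.0626]
tool_rot: [-0.025, 3.141, 0.0]
force: [-1.7, 0.9, 7.9]
gripper_width: 0.0116
grasp_force: 25.0
[444.75100783 284.85729332] [510.11202758 284.54986734]
0.5295 [(np.float64(-0.272), 65), (np.float64(-0.271), 65), (np.float64(-0.27), 65), (np.float64(-0.269), 65), (np.float64(-0.268), 63), (np.float64(-0.267), 61), (np.float64(-0.266), 60), (np.float64(-0.265), 60), (np.float64(-0.264), 59), (np.float64(-0.263), 62), (np.float64(-0.262), 70), (np.float64(-0.261), 68), (np.float64(-0.26), 70), (np.float64(-0.259), 66), (np.float64(-0.258), 70), (np.float64(-0.257), 69), (np.float64(-0.256), 69), (np.float64(-0.255), 69), (np.float64(-0.254), 69), (np.float64(-0.253), 68), (np.float64(-0.252), 69), (np.float64(-0.251), 68), (np.float64(-0.25), 68), (np.float64(-0.249), 71), (np.float64(-0.248), 68), (np.float64(-0.247), 67), (np.float64(-0.246), 70), (np.float64(-0.245), 69), (np.float64(-0.244), 67), (np.f
[... 4532 characters left out ...]
loat64(-0.318), np.int64(115), np.int64(59), np.int64(33)), (np.float64(-0.317), np.int64(115), np.int64(58), np.int64(32)), (np.float64(-0.316), np.int64(113), np.int64(58), np.int64(31)), (np.float64(-0.315), np.int64(109), np.int64(56), np.int64(29)), (np.float64(-0.314), np.int64(57), np.int64(28), np.int64(17)), (np.float64(-0.313), np.int64(12), np.int64(15), np.int64(13)), (np.float64(-0.312), np.int64(12), np.int64(8), np.int64(12)), (np.float64(-0.311), np.int64(38), np.int64(22), np.int64(22)), (np.float64(-0.31), np.int64(42), np.int64(19), np.int64(17)), (np.float64(-0.309), np.int64(44), np.int64(22), np.int64(17)), (np.float64(-0.308), np.int64(46), np.int64(26), np.int64(23))]
```

```bash
python3 -m crank '[[0,-0.0008,-0.0005,0],[0,-0.0008,-0.0005,0],[0,-0.0008,-0.0005,0]]'; python3 -m crank '[[0,0,0,0],[0,0,0,0],[0,0,0,0],[0,0,0,0]]' 0.4; python3 -m crank '[[0,0,-0.03,0],[0,0,-0.07,0],[0,0,-0.11,0],[0,0,-0.11,0]]'; python3 - <<'E'
from h import *
p=shot('wrist'); f=p['frame'].astype(int); g=f.sum(2)//3
def prof(x,z,y0,y1,a): print(x,[int(a[tuple(np.round(proj(p,[x,y,z])).astype(int)[::-1])]) for y in np.arange(y0,y1,.0005)])
prof(.53,.074,-.268,-.258,g); prof(.53,.074,-.235,-.225,g); prof(.566,.074,-.235,-.225,g);prof(.566,.074,-.268,-.258,g)
prof(.547,.092,-.331,-.309,f[...,0])
go([.44,-.0058,.16],86)
E
```

```text
t: 20.1
eef_pos: [0.5482, -0.3198, 0.0626]
tool_rot: [-0.026, 3.141, 0.002]
force: [0.2, 3.1, 7.0]
gripper_width: 0.0123
grasp_force: 25.0
t: 20.5
eef_pos: [0.5475, -0.3211, 0.0619]
tool_rot: [0.025, -3.141, -0.0]
force: [0.2, -0.3, -0.1]
gripper_width: 0.0348
grasp_force: 0.0
t: 20.9
eef_pos: [0.55, -0.3234, 0.1778]
tool_rot: [-0.024, 3.134, -0.006]
force: [0.5, 0.5, 0.4]
gripper_width: 0.0351
grasp_force: 0.0
0.53 [94, 107, 107, 107, 107, 108, 108, 108, 109, 109, 109, 114, 114, 114, 114, 114, 115, 115, 114, 116, 116]
0.53 [114, 118, 114, 114, 115, 114, 114, 116, 116, 105, 102, 102, 100, 100, 97, 97, 97, 97, 96, 96]
0.566 [115, 115, 116, 116, 116, 115, 115, 115, 115, 125, 157, 157, 166, 166, 169, 172, 172, 174, 174, 174]
0.566 [169, 169, 172, 172, 175, 131, 131, 108, 108, 109, 110, 110, 113, 113, 113, 113, 114, 114, 114, 114, 114]
0.547 [99, 99, 100, 101, 101, 100, 100, 101, 100, 100, 131, 203, 203, 208, 195, 195, 191, 190, 190, 188, 188, 190, 189, 189, 185, 184, 184, 184, 181, 181, 176, 140, 140, 105, 101, 101, 101, 101, 101, 101, 101, 101, 98, 98, 98]
tool shift mm [104.2 318.2  13.9] roll 4.89 t 20.95 tilt [ 0.0047 -0.0019]
```

```bash
python3 -m crank '[[0.014,0.044,0,1],[0.028,0.088,0,2],[0.042,0.132,0,3],[0.056,0.176,0,4],[0.07,0.22,0,5]]' 0.5; python3 -m crank '[[0.015,0.035,0,0],[0.03,0.07,0,0],[0.038,0.09,0,0],[0.038,0.09,0,0],[0.038,0.09,0,0]]'; python3 - <<'E'
from h import *
p=shot('wrist'); pinfit(p,.058)
go([.44,-.0058,.039],86)
E
```

```text
t: 21.45
eef_pos: [0.4727, -0.1005, 0.171]
tool_rot: [-0.113, -3.138, -0.0]
force: [0.0, 1.1, 0.1]
gripper_width: 0.0441
grasp_force: 0.0
t: 21.95
eef_pos: [0.4425, -0.01, 0.1717]
tool_rot: [-0.11, -3.139, 0.001]
force: [0.4, -0.2, 0.6]
gripper_width: 0.0441
grasp_force: 0.0
conf 0.71 yaw -3.54 ends [ 0.4225 -0.0048] [ 0.5409 -0.0121] len 0.1186 red c [ 0.4418 -0.0077] n 2591
tool shift mm [  3.3   5.1 132.9] roll -0.17 t 22.05 tilt [-0.0004 -0.0006]
```

```bash
python3 -m crank '[[0.003,0.004,0.035,0],[0.003,0.004,0.075,0],[0.003,0.004,0.11,0],[0.003,0.004,0.128,0],[0.003,0.004,0.133,0]]'; python3 -m crank '[[0,0,0,0],[0,0,0,0],[0,0,0,0],[0,0,0,0],[0,0,0,0]]' 0 40; python3 -m crank '[[0,0,-0.02,0],[0,0,-0.05,0],[0,0,-0.09,0],[0,0,-0.1,0],[0,0,-0.1,0]]'; python3 - <<'E'
from h import *
s=manip.state(); z=s['eef_pos'][2]+.019
p=shot('wrist','w10.png'); pinfit(p,z)
go([.405,-.2437,.12],91)
E
```

```text
t: 22.55
eef_pos: [0.439, -0.0074, 0.0372]
tool_rot: [-0.116, -3.136, 0.003]
force: [0.8, 0.4, -0.5]
gripper_width: 0.0438
grasp_force: 0.0
t: 23.05
eef_pos: [0.441, -0.0056, 0.04]
tool_rot: [0.112, 3.138, 0.001]
force: [1.4, -0.7, 2.4]
gripper_width: 0.0255
grasp_force: 40.0
t: 23.55
eef_pos: [0.441, -0.0051, 0.1405]
tool_rot: [0.111, 3.136, 0.003]
force: [-0.3, 0.5, -1.8]
gripper_width: 0.0252
grasp_force: 40.0
conf 0.85 yaw -3.58 ends [ 0.42  -0.004] [ 0.5164 -0.0101] len 0.0966 red c [ 0.4432 -0.0054] n 5346
tool shift mm [  17.5 -240.2   18.4] roll -5.06 t 23.65 tilt [-0.0008  0.0004]
```

```bash
python3 -m crank '[[0.004,-0.04,0,-1],[0.007,-0.085,0,-2],[0.01,-0.13,0,-3],[0.012,-0.175,0,-4],[0.0125,-0.22,0,-5]]' - 50; python3 -m crank '[[0,-0.015,0,0],[0,-0.015,0,0],[0,-0.015,0,0]]'; python3 - <<'E'
from h import *
go([.41,-.2482,.042],91)
s=manip.state(); M=R.from_rotvec(s['tool_rot']).as_matrix(); h=s['eef_pos']-M[:,2]*.018; ax=-M[:,0]
print('pred nose',h+ax*.099, 'head end',h-ax*.015)
for c in('side','top'):
    p=shot(c); print(c,'pred px nose',proj(p,h+ax*.099),'head end',proj(p,h-ax*.015))
    for r in manip.regions_of('pin',p):
        f=p['frame'].astype(int); m=r['mask']; red=m&(f[...,0]>1.8*f[...,1])&(f[...,0]>60)
        v,u=np.nonzero(m); q=cv2.fitLine(np.c_[u,v].astype(np.float32),cv2.DIST_L2,0,.01,.01).ravel(); t=(u-q[2])*q[0]+(v-q[3])*q[1]
        print(round(r['conf'],2),np.round(r['box'],1),red.sum(),'ends',q[2:]+q[:2]*t.min(),q[2:]+q[:2]*t.max())
E
```

```text
t: 24.15
eef_pos: [0.4104, -0.2254, 0.1376]
tool_rot: [0.026, -3.139, -0.001]
force: [1.1, -0.1, -2.8]
gripper_width: 0.0249
grasp_force: 50.0
t: 24.45
eef_pos: [0.4112, -0.2386, 0.1377]
tool_rot: [0.024, -3.138, -0.001]
force: [0.3, 0.5, -1.1]
gripper_width: 0.0251
grasp_force: 50.0
tool shift mm [ 1.1 -9.7 95.7] roll -0.14 t 24.45 tilt [-0.003   0.0009]
pred nose [ 0.51024754 -0.23708912  0.1554459 ] head end [ 0.39626085 -0.23879669  0.1557909 ]
side pred px nose [397.23399488 141.76474811] head end [437.35841088 153.38476309]
0.79 [334.9 199.1  28.3  24. ] 0 ends [322.39496545 187.48779948] [346.63350335 206.17845517]
0.66 [162.7 423.6  22.5  59. ] 0 ends [158.58875839 392.94794463] [163.64381325 450.11991061]
0.64 [420.1 150.7  39.2  17.6] 30 ends [398.79245217 141.75455744] [438.5361303 152.6864327]
top pred px nose [499.65985259 244.32583517] head end [501.41613861 294.80984817]
0.91 [130.3 239.4  31.6  35.6] 0 ends [116.58298474 254.59998618] [147.94430577 221.90580791]
0.86 [425.6 204.6  18.5  38.4] 0 ends [418.07886695 221.12121979] [435.22194028 183.64409501]
0.51 [502.  258.6  10.7  32.1] 0 ends [497.8877561  244.93957314] [499.8033087 273.0814554]
```

```bash
python3 -m crank '[[0,-0.004,0.025,0],[0,-0.009,0.055,0],[0,-0.0097,0.08,0],[0,-0.0097,0.0957,0],[0,-0.0097,0.0957,0]]'; python3 -m crank '[[0,0,0,0],[0,0,0,0]]'; python3 - <<'E'
from h import *
go([.41,-.2482,.042],91)
p=shot('wrist','w11.png'); f=p['frame'].astype(int); g=f.sum(2)//3
def prof(x,z,y0,y1,a): print(x,[int(a[tuple(np.clip(np.round(proj(p,[x,y,z])).astype(int)[::-1],0,479))]) for y in np.arange(y0,y1,.001)])
print(proj(p,[.53,-.2466,.074]),proj(p,[.505,-.2466,.06]))
prof(.53,.074,-.27,-.222,g);prof(.566,.074,-.27,-.222,g); prof(.49,.06,-.265,-.225,g); prof(.47,.06,-.265,-.225,g)
E
```

```text
t: 25.15
eef_pos: [0.4113, -0.2474, 0.0418]
tool_rot: [0.027, -3.138, -0.002]
force: [-0.5, -0.0, -1.5]
gripper_width: 0.0247
grasp_force: 50.0
t: 25.35
eef_pos: [0.4132, -0.2489, 0.0445]
tool_rot: [-0.026, 3.14, -0.001]
force: [-0.2, -0.2, -1.8]
gripper_width: 0.0249
grasp_force: 50.0
tool shift mm [3.2 0.8 2.5] roll -0.06 t 25.35 tilt [ 0.0015 -0.0004]
[326.53526459 513.20439151] [327.273667 455.361979]
0.53 [9, 11, 11, 8, 10, 12, 16, 11, 15, 20, 8, 13, 15, 8, 13, 8, 10, 13, 14, 8, 1, 9, 7, 6, 13, 11, 13, 5, 8, 2, 15, 8, 12, 14, 9, 14, 6, 2, 12, 19, 12, 14, 1, 13, 14, 8, 10, 10, 1]
0.566 [12, 7, 11, 8, 11, 8, 5, 11, 15, 13, 8, 13, 15, 8, 13, 8, 10, 8, 13, 8, 1, 8, 18, 8, 6, 13, 9, 14, 5, 8, 2, 9, 8, 12, 14, 10, 8, 6, 16, 14, 12, 12, 12, 14, 7, 13, 14, 8, 7]
0.49 [44, 42, 42, 45, 45, 45, 45, 45, 45, 46, 90, 101, 106, 111, 106, 105, 101, 98, 90, 84, 73, 70, 62, 53, 50, 48, 45, 46, 47, 46, 45, 43, 44, 44, 45, 47, 43, 48, 47, 42, 42]
0.47 [47, 49, 44, 47, 47, 44, 46, 47, 46, 45, 101, 106, 111, 111, 109, 105, 102, 96, 88, 81, 77, 66, 62, 55, 48, 46, 51, 54, 51, 50, 52, 54, 51, 53, 53, 51, 53, 53, 34, 20, 20]
```

```bash
python3 -m crank '[[0,0.0005,0.001,0],[0,0.0005,0.002,0],[0,0.0005,0.002,0],[0,0.0005,0.002,0],[0,0.0005,0.002,0]]'; python3 -m crank '[[0,0,0,0],[0,0,0,0]]'; python3 - <<'E'
from h import *
go([.4132,-.2482,.042],91)
p=shot('top'); f=p['frame'].astype(int); g=f.sum(2)//3
def prof(x,z,y0,y1): 
    P=[cv2.getRectSubPix(g.astype(np.uint8),(1,1),tuple(map(float,proj(p,[x,y,z]))))[0,0] for y in np.arange(y0,y1,.001)]; print(x,[int(a) for a in P])
prof(.53,.074,-.27,-.222);prof(.566,.074,-.27,-.222); prof(.49,.06,-.27,-.222); prof(.5,.06,-.27,-.222)
E
```

```text
t: 25.9
eef_pos: [0.4124, -0.2485, 0.0416]
tool_rot: [-0.025, 3.141, 0.0]
force: [-0.3, 0.1, -2.1]
gripper_width: 0.025
grasp_force: 50.0
t: 26.1
eef_pos: [0.4124, -0.2485, 0.0416]
tool_rot: [-0.025, 3.141, -0.0]
force: [0.2, 0.4, -2.1]
gripper_width: 0.0251
grasp_force: 50.0
tool shift mm [-0.8  0.3 -0.4] roll -0.1 t 26.1 tilt [ 0. -0.]
0.53 [129, 128, 129, 129, 129, 129, 130, 133, 136, 139, 142, 144, 146, 147, 149, 150, 150, 149, 149, 150, 150, 150, 149, 149, 150, 150, 150, 150, 150, 150, 150, 151, 151, 151, 150, 150, 151, 150, 148, 145, 138, 131, 123, 113, 102, 96, 91, 88, 87]
0.566 [131, 131, 131, 131, 131, 132, 132, 133, 135, 137, 139, 142, 145, 146, 147, 148, 148, 149, 150, 150, 150, 150, 150, 149, 149, 149, 150, 150, 149, 149, 149, 150, 150, 149, 149, 149, 150, 148, 147, 144, 138, 132, 124, 116, 108, 101, 94, 93, 93]
0.49 [192, 192, 192, 192, 192, 192, 192, 193, 193, 194, 194, 195, 194, 192, 191, 188, 184, 181, 178, 175, 171, 167, 160, 153, 145, 135, 126, 117, 108, 107, 111, 117, 132, 147, 161, 173, 184, 188, 193, 194, 195, 195, 194, 193, 193, 193, 193, 193, 193]
0.5 [196, 196, 196, 195, 195, 195, 194, 194, 194, 193, 193, 193, 193, 192, 191, 189, 187, 183, 180, 176, 171, 167, 160, 153, 145, 135, 126, 117, 109, 108, 111, 117, 131, 145, 157, 170, 179, 185, 191, 192, 193, 193, 193, 194, 193, 193, 193, 193, 193]
```

```bash
python3 -m crank '[[-0.004,0.0003,0,0],[-0.008,0.0003,0,0],[-0.012,0.0003,0,0],[-0.016,0.0003,0,0],[-0.02,0.0003,0,0]]'; python3 -m crank '[[-0.003,0,0,0],[-0.006,0,0,0],[-0.009,0,0,0],[-0.012,0,0,0]]'
```

```text
t: 26.65
eef_pos: [0.4328, -0.2478, 0.0415]
tool_rot: [0.025, -3.141, 0.0]
force: [0.7, 0.3, -1.5]
gripper_width: 0.0251
grasp_force: 50.0
t: 27.05
eef_pos: [0.4446, -0.2476, 0.0416]
tool_rot: [-0.025, 3.141, 0.0]
force: [-1.2, 0.2, -2.0]
gripper_width: 0.0252
grasp_force: 50.0
```

```bash
python3 -m crank '[[-0.003,0,0,0],[-0.006,0,0,0],[-0.009,0,0,0],[-0.012,0,0,0]]'; python3 -m crank '[[-0.004,0,0,0],[-0.008,0,0,0],[-0.012,0,0,0]]'
```

```text
t: 27.45
eef_pos: [0.4566, -0.2474, 0.0416]
tool_rot: [0.025, -3.141, -0.0]
force: [-0.5, 0.2, -0.6]
gripper_width: 0.0247
grasp_force: 50.0
t: 27.75
eef_pos: [0.4687, -0.2472, 0.0415]
tool_rot: [0.025, -3.141, -0.0]
force: [0.1, 1.1, -1.6]
gripper_width: 0.0249
grasp_force: 50.0
```

```bash
python3 -m crank '[[-0.004,0,0,0],[-0.008,0,0,0],[-0.012,0,0,0],[-0.016,0,0,0],[-0.02,0,0,0]]'; python3 -m crank '[[-0.004,0,0,0],[-0.008,0,0,0],[-0.012,0,0,0],[-0.014,0,0,0],[-0.016,0,0,0]]'; python3 -m crank '[[-0.001,0,0,0],[-0.002,0,0,0],[-0.002,0,0,0]]'; python3 -m crank '[[-0.001,0,0,0],[-0.002,0,0,0],[-0.002,0,0,0]]'
```

```text
t: 28.25
eef_pos: [0.4886, -0.2469, 0.0416]
tool_rot: [0.025, -3.141, -0.0]
force: [-0.0, -0.2, -1.8]
gripper_width: 0.025
grasp_force: 50.0
t: 28.75
eef_pos: [0.5044, -0.2466, 0.0415]
tool_rot: [0.025, -3.141, -0.0]
force: [-2.3, 1.3, 0.3]
gripper_width: 0.0253
grasp_force: 50.0
t: 29.05
eef_pos: [0.5064, -0.2466, 0.0416]
tool_rot: [-0.025, 3.141, 0.0]
force: [-0.8, 1.8, -0.9]
gripper_width: 0.025
grasp_force: 50.0
t: 29.35
eef_pos: [0.5085, -0.2466, 0.0416]
tool_rot: [-0.025, 3.141, -0.0]
force: [-0.6, 0.6, -0.5]
gripper_width: 0.0253
grasp_force: 50.0
```

Push on in small steps until the head bears on the cheek.

```bash
python3 -m crank '[[-0.001,0,0,0],[-0.0015,0,0,0],[-0.0015,0,0,0]]'; python3 -m crank '[[-0.001,0,0,0],[-0.0015,0,0,0],[-0.0015,0,0,0]]'
```

```text
t: 29.65
eef_pos: [0.51, -0.2466, 0.0416]
tool_rot: [-0.025, 3.141, -0.0]
force: [-0.2, 0.5, 0.5]
gripper_width: 0.0252
grasp_force: 50.0
t: 29.95
eef_pos: [0.51, -0.2466, 0.0414]
tool_rot: [0.024, -3.139, -0.001]
force: [-5.6, 1.6, 3.8]
gripper_width: 0.0252
grasp_force: 50.0
```

```bash
python3 -m crank '[[-0.0005,0,0,0],[-0.001,0,0,0],[-0.001,0,0,0]]'; python3 -m crank '[[0.0015,0,0,0],[0.0015,0,0,0]]'; python3 -m crank '[[0,0,0,0],[0,0,0,0],[0,0,0,0],[0,0,0,0]]' 0.5; python3 -m crank '[[0,0,-0.03,0],[0,0,-0.07,0],[0.02,0,-0.11,0],[0.05,0,-0.16,0],[0.05,0,-0.16,0]]'; python3 -m crank '[[0,0,0,0],[0,0,0,0]]'; python3 - <<'E'
from h import *
p=shot('wrist'); f=p['frame'].astype(int)
pinfit(p,.06)
red=(f[...,0]>1.8*f[...,1])&(f[...,0]>1.8*f[...,2])&(f[...,0]>60)
n,l,st,c=cv2.connectedComponentsWithStats(red.astype(np.uint8))
for i in range(1,n):
    if st[i,4]>60: print(st[i],[np.round(at(p,st[i,0]+a*st[i,2],st[i,1]+b*st[i,3],.073),4)[:2] for a,b in((.5,0),(.5,1),(0,.7),(1,.7))])
g=f.sum(2)//3
def prof(x,z,y0,y1,a): print(x,[int(a[tuple(np.clip(np.round(proj(p,[x,y,z])).astype(int)[::-1],0,479))]) for y in np.arange(y0,y1,.001)])
prof(.548,.092,-.332,-.309,f[...,0])
prof(.53,.074,-.27,-.222,g)
print(manip.state()['force'])
E
```

```text
t: 30.25
eef_pos: [0.51, -0.2465, 0.0413]
tool_rot: [0.023, -3.138, -0.002]
force: [-8.7, 2.0, 5.8]
gripper_width: 0.0253
grasp_force: 50.0
t: 30.45
eef_pos: [0.51, -0.2466, 0.0415]
tool_rot: [0.024, -3.14, -0.001]
force: [-5.1, 0.2, 2.0]
gripper_width: 0.0254
grasp_force: 50.0
t: 30.85
eef_pos: [0.5114, -0.2467, 0.0417]
tool_rot: [-0.025, 3.141, -0.001]
force: [0.4, 0.4, -0.4]
gripper_width: 0.0434
grasp_force: 0.0
t: 31.35
eef_pos: [0.4604, -0.2495, 0.206]
tool_rot: [-0.02, 3.135, -0.002]
force: [-0.1, 0.7, -0.0]
gripper_width: 0.0439
grasp_force: 0.0
t: 31.55
eef_pos: [0.4613, -0.2466, 0.2008]
tool_rot: [0.026, -3.141, -0.001]
force: [-0.1, 0.2, -0.6]
gripper_width: 0.044
grasp_force: 0.0
conf 0.96 yaw 1.29 ends [ 0.49  -0.247] [ 0.6064 -0.2444] len 0.1164 red c [ 0.5088 -0.2467] n 1208
conf 0.41 yaw 87.09 ends [ 0.5422 -0.3893] [ 0.5505 -0.2276] len 0.1618 red c [ 0.5486 -0.3254] n 2623
[ 580  109   60   75 1401] [array([ 0.3534, -0.0184]), array([ 0.4134, -0.0024]), array([ 0.3951, -0.0328]), array([0.3942, 0.018 ])]
[312 258  27  37 910] [array([ 0.4854, -0.2465]), array([ 0.5229, -0.2459]), array([ 0.5116, -0.2588]), array([ 0.5111, -0.2333])]
[239 302  18  25 154] [array([ 0.5315, -0.3202]), array([ 0.5588, -0.3215]), array([ 0.5506, -0.3299]), array([ 0.5503, -0.3123])]
[357 413  42  26 592] [array([ 0.6615, -0.187 ]), array([ 0.6971, -0.1847]), array([ 0.6866, -0.2085]), array([ 0.6858, -0.1624])]
0.548 [72, 74, 72, 73, 72, 84, 65, 41, 38, 39, 38, 38, 39, 37, 38, 39, 38, 35, 35, 36, 40, 37, 39, 38]
0.53 [92, 92, 90, 93, 91, 90, 94, 91, 106, 106, 106, 106, 107, 107, 108, 108, 105, 108, 107, 105, 108, 107, 106, 110, 107, 107, 106, 106, 109, 106, 109, 109, 108, 108, 108, 109, 109, 110, 109, 108, 72, 54, 50, 51, 54, 52, 54, 54, 54]
[ 0.68611643 -0.67989135  0.13349853]
```

```bash
python3 -c "
from plant import manip
print(manip.sign_off())"
```

```text
the job is handed in; nothing more can be done
None
```

The job is handed in at about 32 s of the 70 s. The red pin was pressed in the caliper at about 5 N, and the jaw was slid back to about 55 mm open. The pin is through fork and eye with its head against the cheek and the robot clear of everything; the sign-off returned no verdict.

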